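# Seat three cells in the tester, then start it

## Robot

A 6-joint arm with a two-finger parallel gripper is mounted at the origin on the work surface. World frame = base frame: x ahead of the robot, y to its left, z up, the work surface at z = 0. Lengths are in m, angles in rad, forces in N, time in s.
With the tool pointing down it reaches from about 0.375 to 0.9 m from the base axis. Payload 3.1 kg.
Tool frame: the origin (TCP) lies midway between the tips of the shut fingers; the grasp point (between the pads) lies 19 mm behind it (robot.grip_point_offset is the distance from the TCP to the grasp point, in m); z points along the fingers, y is the line along which they close (so a half turn about z gives the same grasp; the last joint's range is limited). The gripper opens to 85 mm and grips with 20 to 120 N. Pads are 22 mm wide; open, the fingers measure 114 mm over their backs; the gripper's body (76 mm by 85 mm) begins 54 mm behind the grasp point. The pads swing forward as they close: fully open they stand 13 mm farther back than shut.
Start: joints at [1.127, 0.527, 1.433, -0, 1.181, -0.178], TCP at [0.164, 0.603, 0.231] pointing down, gripper open.
Joint ranges: [-3.08, 3.08], [-0.75, 2.2], [0.22, 2.44], [-1.43, 4.57], [0, 2.65], [-2.85, 2.85]. Speed limits (rad/s): [2.79, 2.79, 3.14, 3.14, 3.14, 3.14].

## Interface

Orientations are given as a unit quaternion [x, y, z, w].
In Python, from bench import telemetry, optics, job, robot gives the robot as it stands.
- The arm moves only by the tool servo_tool, never from a script. Its argument "targets" is a list that holds one entry, the list of rows, each a list of 7 numbers: the turn, a rotation vector about the tool's x, y, z in rad, then the shift along the tool's x, y, z in m, then the gripper's target within -1 to 1 (shut at 1, half-way at 0, fully open at -1). A call has exactly 5 rows; each row is the pose to reach, as a shift and turn from the pose commanded when the call began, along the tool's axes at that moment; what a row does not reach only later rows make up. A row lasts 1/8 s, in which the tool goes at most 62.5 mm and 10.7 degrees, less where a joint would pass 70% of its speed; a pose out of reach is approached as far as the arm can. A call with a gripper value outside its range is refused whole. The fingers move at their own pace and stop on an object; the grip force is fixed at half the most. Time passes only in rows, so rows that repeat a pose let the fingers close, or fill a call up. It gives the time, the measured TCP pose, the force, the opening and the grip force at its end, in the units of the state.
- telemetry.read_state(): the state, without advancing time (a new reading comes with each control period).
- optics.read_camera(name): name is "scene" or "side" or "wrist"; returns the picture (400x640x3 uint8, blue, green, red); there is no depth.
- optics.calibration(name): a dict with "mtx" (3x3 intrinsics, pixels), "k1" (the pictures are not rectified: a ray, as slopes to the right and down, at radius r is drawn at 1 + k1 r^2 times it, then the intrinsics apply), "pose" (4x4, takes a point from camera to world coordinates). Camera axes: x right, y up, looking along -z (the intrinsics and any distortion apply to the point x, -y, -z); pixel columns grow to the right and rows downward; lengths in m; the calibration is good to about 2 mm. A picture is of the moment at which its call begins: read the wrist's pose just before it. calibration takes no time and is no camera call; for the wrist camera it gives the pose at the moment of the call.
- job.hand_in(): hands the job in; it is judged then, once.
Trained networks look in the newest picture that a camera, given by its name, has taken for a name from the list of things; names that differ only in an ending like _2 or _b are one class to them, and where a whole thing is asked for, a point or a joint stands for the part that bears it (a point fixed in the world has none). Each returns a list of dicts, best first, with "score" (0 to 1); they miss things now and then, are a little off and sometimes report something else, mostly with a low value. They report only what shows in the picture. A call takes as long as a camera call. They do not tell look-alikes from the thing itself.
- optics.recognise(camera, label): "pixel" ([column, row] in pixels, amid what is visible of it).
- optics.spot_point(camera, label): "pixel" ([column, row] in pixels: a listed point, or the origin of a listed thing).
The state is a dict: "t": time; "q": joint angles; "dq": joint speeds; "joint_efforts": joint torques, N m; "tcp_pos": TCP position; "ee_rot": TCP orientation; "ft_force": force on the tool from outside, world axes, zero at the start; "moment": the same for the moment, N m; "grip_width": finger opening in m; "grip_force": force on a finger pad.
Only numpy, scipy, OpenCV 4.12 (cv2) and the standard library are available. Lean on these libraries where they do the work, as an engineer would, in place of code of your own. Each camera call takes 0.05 s, during which the arm holds its last target. There are 200 camera calls.

## Task

Get the cell tester going: with the fingertips, gently press the red cell down until it sits fully home in its pocket, then the white cell, then the yellow cell, and after that lightly press the green start button down. Leave the blue cell standing raised, do not pull any cell up or out, and leave the tape roll, the spray can and the screwdriver where they are.

Things in the scene. Friction and masses are not known exactly. Their poses are not given: they have to be found in the camera images.
- tester: Cell tester, fixed: grey block 60 mm (x) by 220 mm (y), 50 mm high, with four pockets along its y at y = +75, +25, -25, -75 mm, x = 0 (which cell stands in which varies), and a black electronics strip on its +x side (x = 30 to 64 mm, 56 mm high). Origin: centre of the grey block's underside. All four cells start raised, tops 91 mm above the underside; fully home they are at 79 mm.
- cell_red_top (a point): Red battery cell, 18 mm diameter, 65 mm tall, loose, upright in a tester pocket. This point: top centre of the steel nub (9 mm wide, 2 mm tall) on its upper end; z up. Pushed with about 4 N it goes down 12 mm to its home stop and stays; there the force steps to about 7 N, then grows 1.3 N per mm over 8 mm of springy overtravel; let go, it returns to home.
- cell_white_top (a point): White battery cell, 18 mm diameter, 65 mm tall, loose, upright in a tester pocket. This point: top centre of the steel nub (9 mm wide, 2 mm tall) on its upper end; z up. Pushed with about 4 N it goes down 12 mm to its home stop and stays; there the force steps to about 7 N, then grows 1.3 N per mm over 8 mm of springy overtravel; let go, it returns to home.
- cell_yellow_top (a point): Yellow battery cell, 18 mm diameter, 65 mm tall, loose, upright in a tester pocket. This point: top centre of the steel nub (9 mm wide, 2 mm tall) on its upper end; z up. Pushed with about 4 N it goes down 12 mm to its home stop and stays; there the force steps to about 7 N, then grows 1.3 N per mm over 8 mm of springy overtravel; let go, it returns to home.
- cell_blue_top (a point): Blue battery cell, 18 mm diameter, 65 mm tall, loose, upright in a tester pocket. This point: top centre of the steel nub (9 mm wide, 2 mm tall) on its upper end; z up. Pushed with about 4 N it goes down 12 mm to its home stop and stays; there the force steps to about 7 N, then grows 1.3 N per mm over 8 mm of springy overtravel; let go, it returns to home.
- start_top (a point): Centre of the top face of the green start button, 34 mm diameter, pressed straight down, on a fixed yellow box 90 x 70 mm, 50 mm high (button top 22 mm above the box).
- start (a joint): How far the start button is down: 0 released, 0.006 m fully down; spring return, fully down at about 5 N.
- tape: Orange ring-shaped tape roll lying flat, 96 mm outside diameter, 76 mm inside, 24 mm high, loose; origin at the centre of its underside.
- cleaner: Pale metal spray can with a blue band, 52 mm diameter, 100 mm tall, standing, loose; origin at the centre of its underside.
- driver: Screwdriver lying on the bench, about 200 mm long, loose; handle towards its own -x.
Things that resemble listed ones, but are neither listed nor needed, are in the scene too. Of the things shaped like the part that bears cell_yellow_top, the yellow one is meant. Of the things shaped like the part that bears cell_white_top, the white one is meant.

How it is judged:
On the way, in this order (a step that is already met when the one before it is completed fails the run):
1. the red cell is pressed home (z of cell_red_top in the frame of tester below 0.0815 m), for 0.1 s.
2. the white cell is pressed home (z of cell_white_top in the frame of tester below 0.0815 m), for 0.1 s.
3. the yellow cell is pressed home (z of cell_yellow_top in the frame of tester below 0.0815 m), for 0.1 s.
4. the start button is pressed (value of joint start above 0.004 m), for 0.05 s.
At the end, for the whole second after the job is handed in: The red, white and yellow cells stand upright (within 0.1 rad) in their pockets with their tops within 2.5 mm of the home height (79 mm above the tester's underside), the blue cell still stands raised (top 88 to 94 mm), and the start button has come back up (less than 2 mm down) (z of cell_red_top in the frame of tester between 0.074 and 0.0815 m and angle between each of cell_red_top, cell_white_top, cell_yellow_top's own z axis and vertical below 0.1 rad and z of cell_white_top in the frame of tester between 0.074 and 0.0815 m and z of cell_yellow_top in the frame of tester between 0.074 and 0.0815 m and z of cell_blue_top in the frame of tester between 0.088 and 0.094 m and value of joint start below 0.002 m); the robot touches nothing.
It fails at once if a cell is pressed (over 5 mm) before the one before it is home, or the start button is pressed (over 2 mm) before all three are home ((z of cell_red_top in the frame of tester above 0.0825 m and z of cell_white_top in the frame of tester below 0.086 m) or (z of cell_white_top in the frame of tester above 0.0825 m and z of cell_yellow_top in the frame of tester below 0.086 m) or (z of cell_red_top in the frame of tester above 0.0825 m and value of joint start above 0.002 m) or (z of cell_white_top in the frame of tester above 0.0825 m and value of joint start above 0.002 m) or (z of cell_yellow_top in the frame of tester above 0.0825 m and value of joint start above 0.002 m)).
It fails at once if a cell is pulled up by more than 6 mm above its raised height, or a pressed one is pulled up again (z of any of cell_red_top, cell_white_top, cell_yellow_top, cell_blue_top in the frame of tester above 0.097 m or (z of cell_white_top in the frame of tester below 0.08 m and z of cell_red_top in the frame of tester above 0.0835 m) or (z of cell_yellow_top in the frame of tester below 0.08 m and z of cell_white_top in the frame of tester above 0.0835 m)).
It fails at once if the blue cell is pressed down by more than 3 mm (z of cell_blue_top in the frame of tester below 0.088 m).
It fails at once if a cell is pressed hard (over 25 N), or the button (over 40 N) (contact force between the fingers and cell_red above 25 N or contact force between the fingers and cell_white above 25 N or contact force between the fingers and cell_yellow above 25 N or contact force between the fingers and cell_blue above 25 N or contact force between the fingers and start above 40 N).
It fails at once if the tape, spray can or screwdriver is moved by more than 20 mm (distance of any of tape, cleaner, driver from where it was at the start of the episode above 0.02 m).
It also fails if it takes over 53 s, if anything falls off the work surface, if the arm or the gripper's body presses on something with over 40 N, if the wrist force passes 120 N, or if a joint passes its speed limit or range.

## Working session

There is one attempt and no reset: what is moved stays moved. The work goes in short steps, Python scripts to look and compute and a tool call to move; the robot and the scene stay as the last step left them, time stands still between calls to the robot, and variables do not carry over. Pictures are saved under pics/ and viewed, at most 10 in all, crops included, and the job is handed in when it is done.

Besides the shell and the picture viewer there is one more tool, called after "Emit:" as a command line: name --argument value ..., lists and objects as JSON in quotes. servo_tool: Moves the arm, as the interface text tells. Its arguments: {"type":"object","properties":{"targets":{"type":"array"}},"required":["targets"]}

```bash
mkdir -p pics; cat > h.py <<'E'
import numpy as np, cv2
from bench import telemetry, optics, job, robot
def ray(cal,px):
    K=np.array(cal["mtx"]);k=cal["k1"];T=np.array(cal["pose"])
    d=np.array([(px[0]-K[0,2])/K[0,0],(px[1]-K[1,2])/K[1,1]])
    u=d.copy()
    for _ in range(30): u=d/(1+k*(u@u))
    return T[:3,3],T[:3,:3]@np.array([u[0],-u[1],-1.])
def at_z(cal,px,z):
    o,v=ray(cal,px); return o+v*(z-o[2])/v[2]
def proj(cal,p):
    K=np.array(cal["mtx"]);T=np.array(cal["pose"]);c=T[:3,:3].T@(np.array(p)-T[:3,3])
    u=np.array([c[0],-c[1]])/-c[2];u=u*(1+cal["k1"]*(u@u));return [K[0,0]*u[0]+K[0,2],K[1,1]*u[1]+K[1,2]]
def tri(c1,p1,c2,p2):
    o1,a=ray(c1,p1);o2,b=ray(c2,p2)
    s=np.linalg.lstsq(np.c_[a,-b],o2-o1,rcond=None)[0]
    A,B=o1+a*s[0],o2+b*s[1];return (A+B)/2,np.linalg.norm(A-B)
E
python3 - <<'E'
from h import *
np.set_printoptions(precision=4,suppress=True)
for n in("scene","side"):
    cv2.imwrite(f"pics/{n}0.png",optics.read_camera(n)); c=optics.calibration(n);print(n,np.array(c["pose"])[:3,3])
    for l in("cell_red_top","cell_white_top","cell_yellow_top","cell_blue_top","start_top","tester","cleaner"):
        print(l,[(np.round(r["pixel"],1).tolist(),round(r["score"],2)) for r in optics.spot_point(n,l)[:4]])
s=telemetry.read_state();print(s)
E
```

```text
scene [1.0405 0.1512 0.7661]
cell_red_top [([336.6, 194.7], 0.41)]
cell_white_top [([362.2, 188.0], 0.66), ([355.3, 165.8], 0.49), ([396.1, 181.3], 0.44)]
cell_yellow_top [([313.8, 270.1], 0.54), ([316.3, 199.4], 0.5)]
cell_blue_top [([289.4, 205.1], 0.65)]
start_top [([188.0, 167.3], 0.5)]
tester [([324.0, 218.9], 0.88)]
cleaner [([211.8, 251.6], 0.74)]
side [ 0.3125 -0.623   0.5372]
cell_red_top [([318.6, 189.8], 0.66)]
cell_white_top [([267.9, 204.0], 0.69), ([323.8, 228.6], 0.62), ([263.8, 183.8], 0.54), ([300.6, 182.1], 0.49)]
cell_yellow_top [([389.0, 188.6], 0.75), ([336.7, 197.6], 0.62)]
cell_blue_top [([351.6, 209.7], 0.46)]
start_top [([380.5, 311.9], 0.81), ([313.6, 190.9], 0.66)]
tester [([326.0, 226.2], 0.88)]
cleaner [([420.1, 277.6], 0.84)]
{'t': 0.8, 'q': array([ 1.1275,  0.5275,  1.4327, -0.    ,  1.1814, -0.1785]), 'dq': array([ 0.0009,  0.0014, -0.0004,  0.0001,  0.0004,  0.0007]), 'joint_efforts': array([ -0.    , -44.2261, -17.8414,  -0.0001,   0.0007,   0.    ]), 'tcp_pos': array([0.1636, 0.6032, 0.2313]), 'ee_rot': array([0.132 , 0.9912, 0.    , 0.    ]), 'ft_force': array([-0.4256, -0.2441,  0.1841]), 'moment': array([-0.0171,  0.0823,  0.0207]), 'grip_force': 0.0, 'grip_width': 0.08549968732740203}
```

View pics/scene0.png

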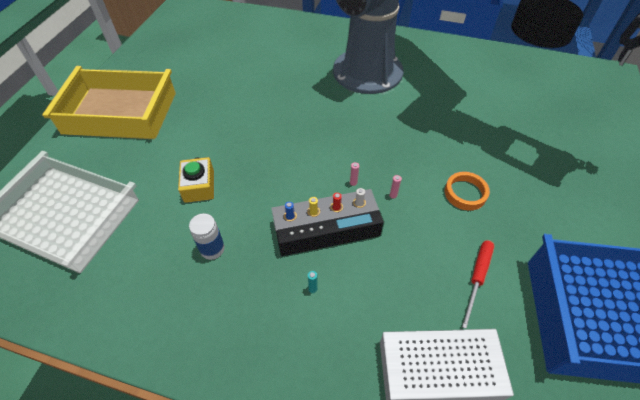

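View pics/side0.png

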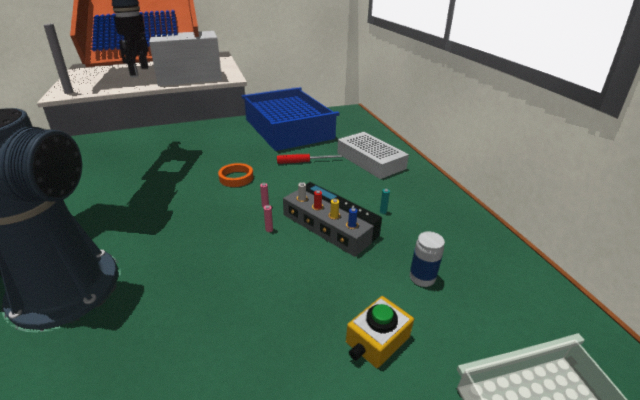

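Scene: on the tester, blue is at (289,208), yellow (314,203), red (337,199) and white (361,195). The look-alikes, two pink (355,172; 396,185) and one teal (313,280), stand on the bench. The start button is at (193,170). Next I'll triangulate these and confirm in a crop.

```bash
python3 - <<'E'
from h import *
np.set_printoptions(precision=4,suppress=True)
a=optics.read_camera("scene");b=optics.read_camera("side");cs=optics.calibration("scene");cd=optics.calibration("side")
P=dict(red=((336.6,194.7),(318.6,189.8)),white=((362.2,188),(300.6,182.1)),yellow=((316.3,199.4),(336.7,197.6)),blue=((289.4,205.1),(351.6,209.7)),start=((188,167.3),(380.5,311.9)),tester=((324,218.9),(326,226.2)),cleaner=((211.8,251.6),(420.1,277.6)))
for k,(p,q) in P.items():
    z={"start":.072,"tester":0,"cleaner":0}.get(k,.091)
    print(k,*tri(cs,p,cd,q),at_z(cs,p,z)[:2],at_z(cd,q,z)[:2])
c1=cv2.resize(a[150:260,170:420],None,fx=3.2,fy=3.2,interpolation=2)[:300]
c2=cv2.resize(b[170:260,240:440],None,fx=4,fy=4,interpolation=2)[:300]
cv2.imwrite("pics/crop.png",np.vstack([c1,c2[:, :800]]))
E
```

```text
red [0.543  0.0434 0.0936] 0.0016442994691757984 [0.5419 0.0425] [0.544  0.0483]
white [0.5133 0.089  0.0935] 0.0009617554070464188 [0.5108 0.089 ] [0.5147 0.0924]
yellow [0.5688 0.0054 0.0935] 0.004847132853942662 [0.5646 0.0061] [0.5715 0.0063]
blue [ 0.5884 -0.0421  0.0868] 0.0035505485477753877 [ 0.5929 -0.0418] [ 0.5849 -0.0458]
start [ 0.5375 -0.2946  0.0699] 0.0117122671883473 [ 0.5439 -0.2967] [ 0.5324 -0.2918]
tester [0.5529 0.019  0.0077] 0.001193548450945674 [0.5474 0.0179] [0.5568 0.0277]
cleaner [ 0.6867 -0.187  -0.0048] 0.00777483575466695 [ 0.6919 -0.1874] [ 0.6806 -0.1881]
```

View pics/crop.png

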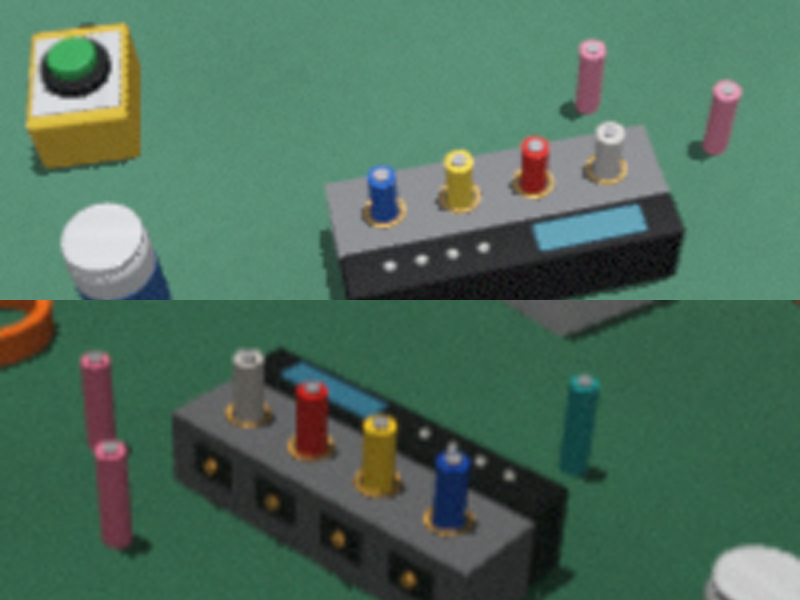

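The crop confirms it: from the -y end the tester holds blue, yellow, red, white, each with a nub that I can pixel-measure. The pink and teal cells are loose on the bench. Now I'll fit the tester pose to the nubs in both views.

```bash
python3 - <<'E'
from h import *
from scipy.optimize import least_squares
np.set_printoptions(precision=4,suppress=True)
cs=optics.calibration("scene");cd=optics.calibration("side")
S=[(289.1,204.4),(313.4,199.7),(337.2,195.3),(360.6,190.9)];D=[(353.2,208.7),(335,200.5),(318,191.5),(302,183.5)]
def pts(v): return [np.array([v[0]-s*np.sin(v[2]),v[1]+s*np.cos(v[2]),.091]) for s in(-.075,-.025,.025,.075)]
f=lambda v:np.ravel([np.subtract(proj(cs,p),a) for p,a in zip(pts(v),S)]+[np.subtract(proj(cd,p),a) for p,a in zip(pts(v),D)])
r=least_squares(f,[.553,.019,.5],x_scale=.01);print(r.x,f(r.x).reshape(2,4,2))
for n,p in zip("BYRW",pts(r.x)):print(n,p)
for p,q in zip(S,D):print(*tri(cs,p,cd,q))
print("start",tri(cs,(192.5,168.1),cd,(381.3,313.5)),at_z(cs,(192.5,168.1),.072),at_z(cd,(381.3,313.5),.072))
E
```

```text
[0.5539 0.0219 0.5081] [[[-0.1555 -0.4849]
  [-0.1395 -0.3987]
  [ 0.014  -0.5433]
  [ 0.1947 -0.617 ]]

 [[ 0.4277 -0.0348]
  [ 0.3664 -0.9795]
  [ 0.2947 -0.526 ]
  [ 0.3192 -0.5216]]]
B [ 0.5904 -0.0436  0.091 ]
Y [0.5661 0.0001 0.091 ]
R [0.5417 0.0438 0.091 ]
W [0.5174 0.0875 0.091 ]
[ 0.5903 -0.0429  0.0901] 0.0011267925268521302
[0.5653 0.0001 0.0886] 4.968687359743942e-05
[0.5415 0.044  0.0893] 0.0007173872298220008
[0.5171 0.0875 0.0892] 0.0011131037865826881
start (array([ 0.5367, -0.2903,  0.0641]), np.float64(0.0021290283737420454)) [ 0.5433 -0.2859  0.072 ] [ 0.5322 -0.2951  0.072 ]
```

Emit:
servo_tool --targets '[[[0,0,0,-0.03,-0.026,0,1],[0,0,0,-0.075,-0.065,0,1],[0,0,0,-0.12,-0.104,0,1],[0,0,0,-0.165,-0.143,0,1],[0,0,0,-0.21,-0.181,0,1]]]'

```text
t: 1.52
tcp_pos: [0.3198, 0.3721, 0.2316]
ee_rot: [0.132, 0.991, 0.0, 0.0]
ft_force: [1.0, 0.5, 0.4]
grip_width: 0.0001
grip_force: 0.0
```

Emit:
servo_tool --targets '[[[0,0,0,-0.045,-0.039,0,1],[0,0,0,-0.09,-0.078,0,1],[0,0,0,-0.135,-0.117,0,1],[0,0,0,-0.18,-0.156,0,1],[0,0,0,-0.21,-0.181,0,1]]]'

```text
t: 2.15
tcp_pos: [0.4759, 0.1416, 0.2316]
ee_rot: [0.133, 0.991, 0.0, 0.001]
ft_force: [-0.2, -0.5, 0.3]
grip_width: 0.0002
grip_force: 0.0
```

```bash
cat >> h.py <<'E'
from scipy.spatial.transform import Rotation as Ro
G=dict(B=(.5904,-.0436),Y=(.5661,.0001),R=(.5417,.0438),W=(.5174,.0875),S=(.5375,-.2905))
def go(k,z):
    s=telemetry.read_state();R=Ro.from_quat(s["ee_rot"])
    print(k,"tool shift",np.round(R.inv().apply(np.array([*G[k],z])-s["tcp_pos"]),4),"rot",np.round(s["ee_rot"],4),"tcp",np.round(s["tcp_pos"],4),"F",np.round(s["ft_force"],1),"w",s["grip_width"],"t",s["t"])
E
python3 -c "
from h import *
go('R',.13)"
```

```text
R tool shift [-0.0892 -0.077   0.1017] rot [1.331e-01 9.911e-01 1.000e-04 7.000e-04] tcp [0.4759 0.1416 0.2316] F [-0.2 -0.5  0.3] w 0.0002216178974079406 t 2.15
```

Emit:
servo_tool --targets '[[[0,0,0,-0.045,-0.039,0.02,1],[0,0,0,-0.089,-0.077,0.05,1],[0,0,0,-0.089,-0.077,0.09,1],[0,0,0,-0.089,-0.077,0.125,1],[0,0,0,-0.089,-0.077,0.125,1]]]'

```text
t: 2.78
tcp_pos: [0.5379, 0.0462, 0.1041]
ee_rot: [0.132, 0.991, -0.0, -0.003]
ft_force: [0.0, 1.1, 1.2]
grip_width: -0.0002
grip_force: 0.0
```

```bash
python3 - <<'E'
from h import *
go('R',.091)
a=optics.read_camera("scene");b=optics.read_camera("side");t=telemetry.read_state()["tcp_pos"]
for n in("scene","side"):
    c=optics.calibration(n);print(n,proj(c,t),proj(c,(*G['R'],.091)))
cv2.imwrite("pics/hov.png",np.vstack([cv2.resize(a[150:225,270:470],None,fx=4,fy=4,interpolation=2),cv2.resize(b[150:225,230:430],None,fx=4,fy=4,interpolation=2)]))
E
```

```text
R tool shift [-0.0044 -0.0013  0.013 ] rot [ 0.1323  0.9912 -0.     -0.0032] tcp [0.5379 0.0462 0.1041] F [0.  1.1 1.2] w -0.00016614262778939036 t 2.775
scene [np.float64(338.8563748019134), np.float64(189.76244420179503)] [np.float64(337.2248248879325), np.float64(194.7461518957613)]
side [np.float64(317.4727290217457), np.float64(184.41456583323017)] [np.float64(318.279051628059), np.float64(190.97292706558622)]
```

View pics/hov.png

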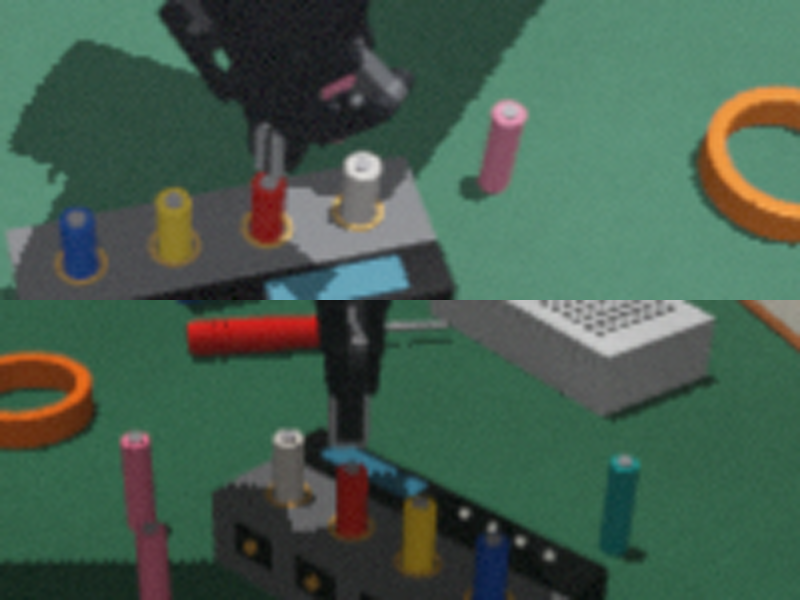

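The fingertips (scene crop at 270,160; side crop at 345,445) are right above the red cell. I'll check that the arm has settled, then press.

Emit:
servo_tool --targets '[[[0,0,0,0,0,0,1],[0,0,0,0,0,0.002,1],[0,0,0,0,0,0.005,1],[0,0,0,0,0,0.008,1],[0,0,0,0,0,0.008,1]]]'

```text
t: 3.5
tcp_pos: [0.5396, 0.0463, 0.098]
ee_rot: [0.132, 0.991, -0.0, -0.0]
ft_force: [-1.2, 0.2, 0.2]
grip_width: 0.0003
grip_force: 0.0
```

```bash
python3 -c "
from h import *
go('R',.078)"
```

```text
R tool shift [-0.0027 -0.0019  0.02  ] rot [ 1.320e-01  9.913e-01 -0.000e+00 -3.000e-04] tcp [0.5396 0.0463 0.098 ] F [-1.2  0.2  0.2] w 0.0002631683854038821 t 3.5
```

Emit:
servo_tool --targets '[[[0,0,0,-0.0025,-0.002,0.004,1],[0,0,0,-0.0025,-0.002,0.008,1],[0,0,0,-0.0025,-0.002,0.012,1],[0,0,0,-0.0025,-0.002,0.016,1],[0,0,0,-0.0025,-0.002,0.018,1]]]'

```text
t: 4.12
tcp_pos: [0.5419, 0.0437, 0.0801]
ee_rot: [0.132, 0.991, 0.0, 0.0]
ft_force: [0.4, 0.1, 2.8]
grip_width: 0.0002
grip_force: 1.5
```

Emit:
servo_tool --targets '[[[0,0,0,0,0,0.001,1],[0,0,0,0,0,0.002,1],[0,0,0,0,0,0.003,1],[0,0,0,0,0,0.003,1],[0,0,0,0,0,0.003,1]]]'

```text
t: 4.75
tcp_pos: [0.5424, 0.0436, 0.0781]
ee_rot: [0.132, 0.991, -0.0, 0.001]
ft_force: [-0.9, -0.3, 7.4]
grip_width: 0.0001
grip_force: 3.4
```

7.4 N at 78 mm means red is home. Next, lift and shift to white.

Emit:
servo_tool --targets '[[[0,0,0,0,0,-0.02,1],[0,0,0,0,0,-0.035,1],[0,0,0,0.018,0.018,-0.035,1],[0,0,0,0.035,0.036,-0.035,1],[0,0,0,0.035,0.036,-0.035,1]]]'

```text
t: 5.38
tcp_pos: [0.516, 0.0887, 0.1123]
ee_rot: [0.131, 0.991, -0.0, -0.001]
ft_force: [-0.5, -0.6, -0.4]
grip_width: 0.0003
grip_force: 0.0
```

Emit:
servo_tool --targets '[[[0,0,0,0,0,0.005,1],[0,0,0,0,0,0.01,1],[0,0,0,0,0,0.014,1],[0,0,0,0,0,0.014,1],[0,0,0,0,0,0.014,1]]]'

```text
t: 6.0
tcp_pos: [0.5175, 0.0874, 0.0982]
ee_rot: [0.132, 0.991, -0.0, -0.0]
ft_force: [-0.0, -0.6, 0.2]
grip_width: 0.0001
grip_force: 0.0
```

```bash
python3 - <<'E'
from h import *
go('W',.078)
b=optics.read_camera("side");a=optics.read_camera("scene")
cv2.imwrite("pics/hov2.png",np.vstack([cv2.resize(a[150:225,270:470],None,fx=4,fy=4,interpolation=2),cv2.resize(b[150:225,230:430],None,fx=4,fy=4,interpolation=2)]))
E
```

```text
W tool shift [0.0002 0.     0.0202] rot [ 0.1321  0.9912 -0.     -0.    ] tcp [0.5175 0.0874 0.0982] F [-0.  -0.6  0.2] w 8.113955331933105e-05 t 6.0
```

View pics/hov2.png

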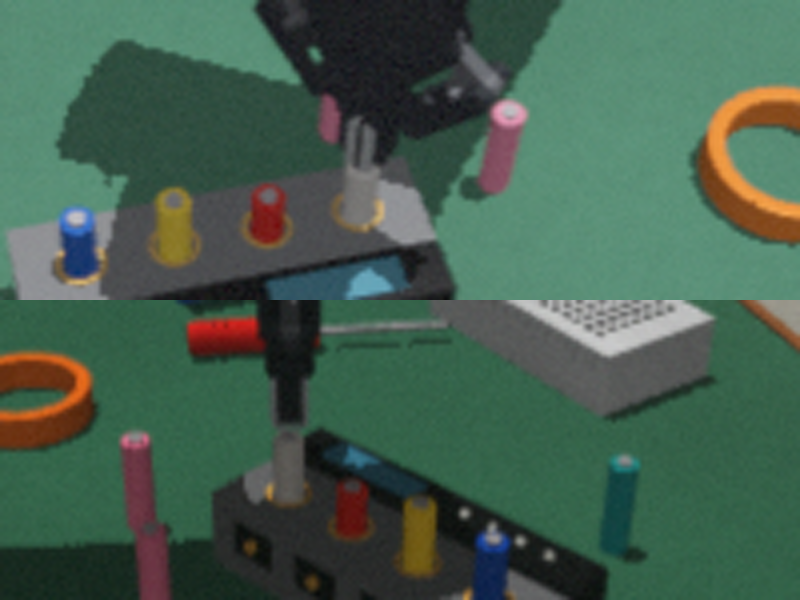

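Red now stands visibly lower (its top is at crop 268,195, earlier about 180), and the fingers are centred over white. Pressing white.

Emit:
servo_tool --targets '[[[0,0,0,0,0,0.004,1],[0,0,0,0,0,0.008,1],[0,0,0,0,0,0.012,1],[0,0,0,0,0,0.016,1],[0,0,0,0,0,0.018,1]]]'

```text
t: 6.72
tcp_pos: [0.5175, 0.0876, 0.0801]
ee_rot: [0.132, 0.991, 0.0, 0.0]
ft_force: [0.0, 0.3, 3.6]
grip_width: 0.0
grip_force: 1.5
```

Emit:
servo_tool --targets '[[[0,0,0,0,0,0.001,1],[0,0,0,0,0,0.002,1],[0,0,0,0,0,0.003,1],[0,0,0,0,0,0.003,1],[0,0,0,0,0,0.003,1]]]'

```text
t: 7.35
tcp_pos: [0.5179, 0.0876, 0.078]
ee_rot: [0.132, 0.991, 0.0, 0.001]
ft_force: [-1.1, 0.1, 7.1]
grip_width: -0.0
grip_force: 3.5
```

Emit:
servo_tool --targets '[[[0,0,0,0,0,-0.02,1],[0,0,0,0,0,-0.035,1],[0,0,0,-0.023,-0.024,-0.035,1],[0,0,0,-0.046,-0.048,-0.035,1],[0,0,0,-0.07,-0.0715,-0.035,1]]]'

```text
t: 7.98
tcp_pos: [0.5665, -0.0004, 0.1125]
ee_rot: [0.132, 0.991, 0.0, -0.0]
ft_force: [0.6, 0.8, -0.4]
grip_width: 0.0
grip_force: 0.0
```

Emit:
servo_tool --targets '[[[0,0,0,0,0,0,1],[0,0,0,0,0,0.005,1],[0,0,0,0,0,0.01,1],[0,0,0,0,0,0.014,1],[0,0,0,0,0,0.014,1]]]'

```text
t: 8.6
tcp_pos: [0.5657, 0.0009, 0.0978]
ee_rot: [0.132, 0.991, 0.0, -0.001]
ft_force: [0.6, -0.7, -0.7]
grip_width: -0.0001
grip_force: 0.0
```

```bash
python3 - <<'E'
from h import *
go('Y',.078)
b=optics.read_camera("side");a=optics.read_camera("scene")
cv2.imwrite("pics/hov3.png",np.vstack([cv2.resize(a[150:225,270:470],None,fx=4,fy=4,interpolation=2),cv2.resize(b[150:225,230:430],None,fx=4,fy=4,interpolation=2)]))
E
```

```text
Y tool shift [-0.0006 -0.0007  0.0198] rot [ 1.316e-01  9.913e-01  0.000e+00 -7.000e-04] tcp [0.5657 0.0009 0.0978] F [ 0.6 -0.7 -0.7] w -0.00014148683280630552 t 8.6
```

View pics/hov3.png

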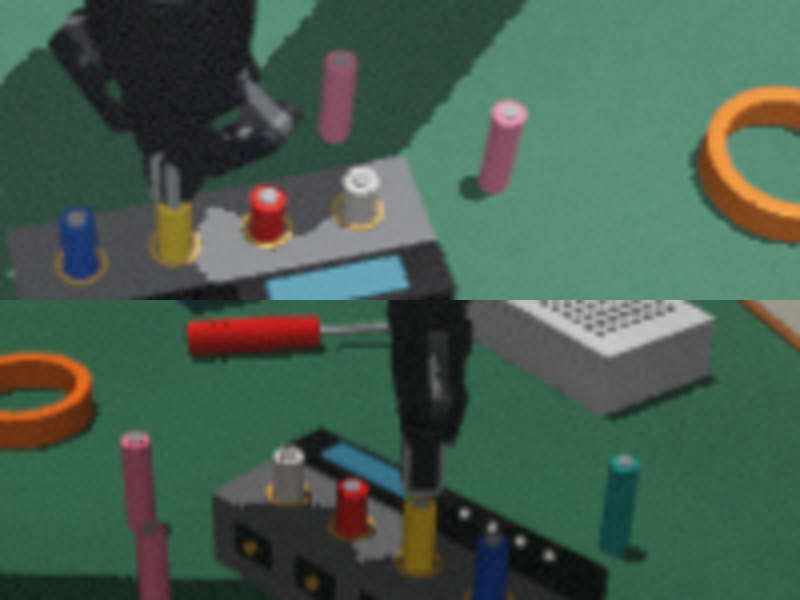

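White (360,182) and red (268,195) are both down, and the fingers are over yellow (172,200). Pressing yellow.

Emit:
servo_tool --targets '[[[0,0,0,0,0,0.004,1],[0,0,0,0,0,0.008,1],[0,0,0,0,0,0.012,1],[0,0,0,0,0,0.016,1],[0,0,0,0,0,0.018,1]]]'

```text
t: 9.32
tcp_pos: [0.5664, 0.0003, 0.0802]
ee_rot: [0.132, 0.991, 0.0, 0.0]
ft_force: [0.2, 0.3, 3.2]
grip_width: -0.0002
grip_force: 1.5
```

Emit:
servo_tool --targets '[[[0,0,0,0,0,0.001,1],[0,0,0,0,0,0.002,1],[0,0,0,0,0,0.003,1],[0,0,0,0,0,0.003,1],[0,0,0,0,0,0.003,1]]]'

```text
t: 9.95
tcp_pos: [0.5668, 0.0002, 0.0781]
ee_rot: [0.132, 0.991, -0.0, 0.001]
ft_force: [-0.3, 0.9, 6.7]
grip_width: 0.0001
grip_force: 3.4
```

Emit:
servo_tool --targets '[[[0,0,0,0,0,-0.02,1],[0,0,0,0,0,-0.05,1],[0,0,0,0,0,-0.08,1],[0,0,0,0,0,-0.08,1],[0,0,0,0,0,-0.08,1]]]'

```text
t: 10.58
tcp_pos: [0.5655, 0.0004, 0.1565]
ee_rot: [0.132, 0.991, 0.0, -0.001]
ft_force: [-0.6, -0.1, -0.5]
grip_width: -0.0001
grip_force: 0.0
```

```bash
python3 - <<'E'
from h import *
go('S',.12)
E
```

```text
S tool shift [-0.0492 -0.2881  0.0364] rot [ 1.320e-01  9.912e-01  0.000e+00 -9.000e-04] tcp [5.655e-01 4.000e-04 1.565e-01] F [-0.6 -0.1 -0.5] w -7.823459011460709e-05 t 10.575
```

Emit:
servo_tool --targets '[[[0,0,0,-0.008,-0.05,0,1],[0,0,0,-0.018,-0.11,0,1],[0,0,0,-0.028,-0.17,0,1],[0,0,0,-0.038,-0.23,0,1],[0,0,0,-0.049,-0.288,0,1]]]'

```text
t: 11.2
tcp_pos: [0.5368, -0.2918, 0.1553]
ee_rot: [0.132, 0.991, 0.001, -0.002]
ft_force: [-0.4, 0.7, -0.9]
grip_width: -0.0004
grip_force: 0.0
```

Emit:
servo_tool --targets '[[[0,0,0,0,0,0,1],[0,0,0,0,0,0.03,1],[0,0,0,0,0,0.05,1],[0,0,0,0,0,0.065,1],[0,0,0,0,0,0.065,1]]]'

```text
t: 11.82
tcp_pos: [0.5372, -0.2889, 0.0904]
ee_rot: [0.132, 0.991, 0.001, -0.002]
ft_force: [0.4, -0.5, 0.0]
grip_width: 0.0001
grip_force: 0.0
```

```bash
python3 - <<'E'
from h import *
go('S',.072)
b=optics.read_camera("side");a=optics.read_camera("scene")
cv2.imwrite("pics/hov4.png",np.vstack([cv2.resize(a[145:220,170:370],None,fx=4,fy=4,interpolation=2),cv2.resize(b[285:360,280:480],None,fx=4,fy=4,interpolation=2)]))
E
```

```text
S tool shift [-0.0008 -0.0015  0.0184] rot [ 0.1316  0.9913  0.0012 -0.0019] tcp [ 0.5372 -0.2889  0.0904] F [ 0.4 -0.5  0. ] w 0.00010440326824232245 t 11.825
```

View pics/hov4.png

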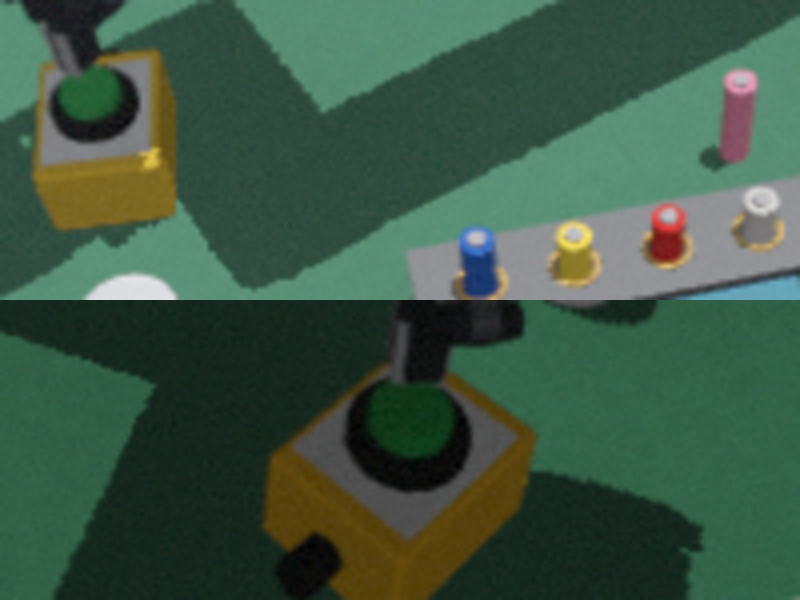

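Yellow, red and white are down and blue is still raised. The fingers are above the green cap (scene crop 90,93; side crop 411,420). Pressing in small steps.

Emit:
servo_tool --targets '[[[0,0,0,-0.001,-0.001,0.006,1],[0,0,0,-0.001,-0.001,0.012,1],[0,0,0,-0.001,-0.001,0.017,1],[0,0,0,-0.001,-0.001,0.019,1],[0,0,0,-0.001,-0.001,0.021,1]]]'

```text
t: 12.55
tcp_pos: [0.5388, -0.2917, 0.0713]
ee_rot: [0.132, 0.991, 0.0, -0.0]
ft_force: [-0.9, 0.3, 1.3]
grip_width: -0.0001
grip_force: 0.9
```

Emit:
servo_tool --targets '[[[0,0,0,0,0,0.001,1],[0,0,0,0,0,0.002,1],[0,0,0,0,0,0.0025,1],[0,0,0,0,0,0.0025,1],[0,0,0,0,0,0.0025,1]]]'

```text
t: 13.18
tcp_pos: [0.5388, -0.2917, 0.0689]
ee_rot: [0.132, 0.991, -0.0, -0.0]
ft_force: [-1.3, 0.3, 3.1]
grip_width: 0.0003
grip_force: 1.6
```

Emit:
servo_tool --targets '[[[0,0,0,0,0,0.0005,1],[0,0,0,0,0,0.001,1],[0,0,0,0,0,0.0015,1],[0,0,0,0,0,0.002,1],[0,0,0,0,0,0.002,1]]]'

```text
t: 13.8
tcp_pos: [0.5388, -0.2917, 0.0668]
ee_rot: [0.132, 0.991, 0.0, -0.0]
ft_force: [-2.4, 0.3, 4.7]
grip_width: 0.0001
grip_force: 2.2
```

Emit:
servo_tool --targets '[[[0,0,0,0,0,0.0004,1],[0,0,0,0,0,0.0008,1],[0,0,0,0,0,0.0012,1],[0,0,0,0,0,0.0012,1],[0,0,0,0,0,0.0012,1]]]'

```text
t: 14.42
tcp_pos: [0.5389, -0.2917, 0.0661]
ee_rot: [0.132, 0.991, -0.0, -0.0]
ft_force: [-3.3, 1.1, 7.1]
grip_width: 0.0002
grip_force: 3.6
```

The force passed 5 N and the motion stopped, so the button is fully down. Lifting off and checking.

Emit:
servo_tool --targets '[[[0,0,0,0,0,-0.02,1],[0,0,0,0,0,-0.06,1],[0,0,0,0,0,-0.1,1],[0,0,0,0,0,-0.1,1],[0,0,0,0,0,-0.1,1]]]'

```text
t: 15.05
tcp_pos: [0.5388, -0.2915, 0.1649]
ee_rot: [0.132, 0.991, 0.0, -0.0]
ft_force: [0.1, 0.3, 0.1]
grip_width: 0.0003
grip_force: 0.0
```

```bash
python3 - <<'E'
from h import *
go('S',.072)
a=optics.read_camera("scene")
cv2.imwrite("pics/end.png",cv2.resize(a[140:290,170:370],None,fx=4,fy=4,interpolation=2))
c=optics.calibration("scene")
for k in "BYRW":print(k,[np.round((np.array(proj(c,(*G[k],z)))-[170,140])*4) for z in(.091,.079)])
E
```

```text
S tool shift [0.0015 0.0006 0.0929] rot [ 1.320e-01  9.912e-01  2.000e-04 -1.000e-04] tcp [ 0.5388 -0.2915  0.1649] F [0.1 0.3 0.1] w 0.0002771608957605559 t 15.05
B [array([476., 256.]), array([477., 270.])]
Y [array([573., 237.]), array([573., 251.])]
R [array([669., 219.]), array([668., 233.])]
W [array([763., 201.]), array([761., 215.])]
```

View pics/end.png

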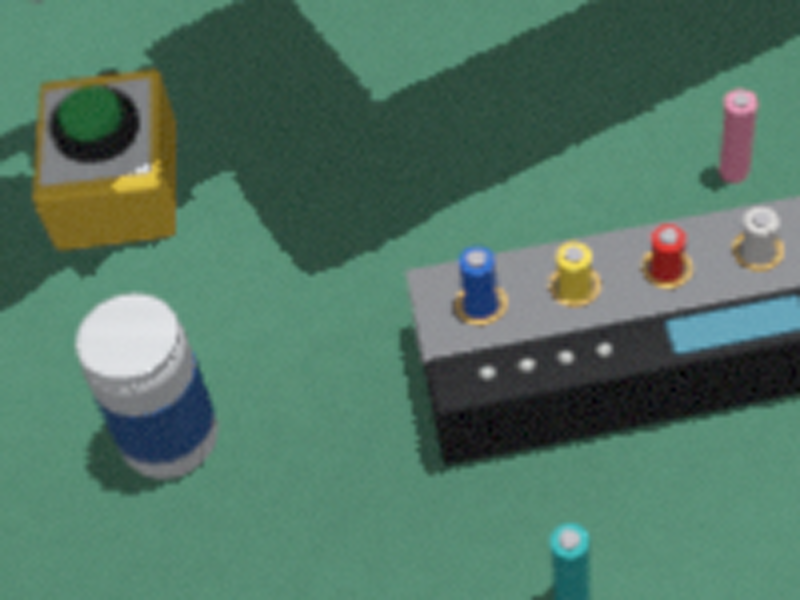

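Yellow (573,254), red (668,236) and white (761,217) match their predicted home positions. Blue (477,258) is still raised, the button is back up and the arm is clear.

```bash
python3 -c "
from bench import job
print(job.hand_in())"
```

```text
the job is handed in; nothing more can be done
None
```

I pressed the red, white and yellow cells home in that order, then pressed the start button fully down and let it come back up; blue stayed raised, nothing else was touched, and the job is handed in, though the hand-in call gave no verdict.

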